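# Take the pot off the heat with the wooden spoon

## Robot

A 6-joint arm with a two-finger parallel gripper is mounted at the origin on the work surface. World frame = base frame: x ahead of the robot, y to its left, z up, the work surface at z = 0. Lengths are in m, angles in rad, forces in N, time in s.
With the tool pointing down it reaches from about 0.375 to 0.9 m from the base axis. Payload 3.1 kg.
Tool frame: the origin (TCP) lies on the centre line of the jaws, within the pads' length; the fingertips stand 19 mm ahead of it and the grasp point (between the pads) is the TCP; z points along the fingers, y is the line along which they close (so a half turn about z gives the same grasp; the last joint's range is limited). The gripper opens to 85 mm and grips with 20 to 120 N. Pads are 22 mm wide; open, the fingers measure 114 mm over their backs; the gripper's body (76 mm by 85 mm) begins 54 mm behind the grasp point. The pads swing forward as they close: fully open they stand 13 mm farther back than shut.
Start: joints at [1.018, 0.527, 1.433, -0, 1.181, -0.178], TCP at [0.228, 0.582, 0.25] pointing down, gripper open.
Joint ranges: [-3.08, 3.08], [-0.75, 2.2], [0.22, 2.44], [-1.43, 4.57], [0, 2.65], [-2.85, 2.85]. Speed limits (rad/s): [2.79, 2.79, 3.14, 3.14, 3.14, 3.14].

## Interface

Orientations are given as a unit quaternion [x, y, z, w].
In Python, from station import manip, cams, sign_off gives the robot as it stands.
- The arm moves only by the tool carry_out, never from a script. Its argument "targets" is a list that holds one entry, the list of rows, each a list of 7 numbers: the shift along the tool's x, y, z in cm, then the turn, a rotation vector about the tool's x, y, z in degrees, then the finger opening in cm, from 0 to 8.54. A call has 1 to 12 rows; each row is the pose to reach, as a shift and turn from the pose commanded when the call began, along the tool's axes at that moment; what a row does not reach only later rows make up. A row lasts 1/12 s, in which the tool goes at most 41.7 mm and 7.16 degrees, less where a joint would pass 70% of its speed; a pose out of reach is approached as far as the arm can. A call with a gripper value outside its range is refused whole. The fingers move at their own pace and stop on an object; "force" is the grip in N (left out, the last holds). Time passes only in rows, so rows that repeat a pose let the fingers close. It gives the time, the measured TCP pose, the force, the opening and the grip force at its end, in the units of the state.
- manip.sense(): the state, without advancing time (a new reading comes with each control period).
- cams.snapshot(name): name is "scene" or "top"; returns the picture (400x640x3 uint8, red, green, blue); there is no depth.
- cams.camera_info(name): a dict with "K" (3x3 intrinsics, pixels), "T" (4x4, takes a point from camera to world coordinates). Camera axes: x right, y down, z forward; pixel columns grow to the right and rows downward; lengths in m; the calibration is good to about 2 mm. A picture is of the moment at which its call begins. camera_info takes no time and is no camera call.
- sign_off(): hands the job in; it is judged then, once.
The state is a dict: "t": time; "q": joint angles; "qd": joint speeds; "tau": joint torques, N m; "tcp_pos": TCP position; "tool_rot": TCP orientation; "force": force on the tool from outside, world axes, zero at the start; "ft_torque": the same for the moment, N m; "finger_gap": opening from 0.0 (shut) to 1.0 (fully open); "gripper_force": force on a finger pad.
Only numpy, scipy, OpenCV 4.12 (cv2) and the standard library are available. Lean on these libraries where they do the work, as an engineer would, in place of code of your own. Each camera call takes 0.05 s, during which the arm holds its last target. There are 200 camera calls.

## Task

The pot has finished cooking: first switch the hob off by turning its knob fully anticlockwise to the end stop, then pull the flat wooden spoon out of the steel cup and, with the spoon, push the pot across the hob off the heating plate until it stands wholly inside the marked resting circle, never touching the hot pot with the gripper. Then leave the spoon in the upper crate, blade end down inside it. Do not knock the pot or the cup over, leave the cup about where it stands, and do not disturb the other things on the slab.

Things in the scene. Friction and masses are not known exactly. Their poses are not given: they have to be found in the camera images.
- hob: fixed white hob with a black glass top, 270 (x) x 360 (y) x 55 mm high, origin at the centre of its underside. Its own -x side faces the robot and carries the knob; on the glass, 30 mm to its +x of centre, are the round dark heating plate (140 mm across, centre 88 mm to its -y, the robot's right) and the resting circle (88 mm to its +y)
- rest (a point): centre of the resting circle, on the glass top 55 mm above the slab; the circle is a thin grey outline 160 mm across
- knob (a joint): rotary knob of the hob, vertical axis, rad; 0 = fully anticlockwise (seen from above) end stop = off, grows clockwise to 2.4. At 0 its grip bar points along the hob's x axis; at q the bar is turned by q clockwise seen from above
- knob_grip (a point): on the knob's axis, at the height to grip; the knob is 48 mm across, with a bar grip 46 mm long, 14 mm wide across it; this point is 7 mm below the bar's top and 88 mm above the slab
- pot: loose open aluminium pot, 100 mm outside diameter, 75 mm high, straight wall, two small ears at its own +x and -x sides reaching 67 mm from the axis, 55 to 63 mm up; about 0.35 kg; origin at the centre of its underside; starts on the heating plate
- cup: loose stainless steel cup, 74 mm outside diameter, 100 mm high, wall 3 mm, floor 4 mm, about 0.3 kg, origin at the centre of its underside; holds the spoon
- spoon: flat-ended wooden spoon 200 mm long, origin at the centre of the blade's bottom edge, own +z along it up to the handle end; blade 9 mm thick (x) x 40 mm wide (y), 52 mm long, then the handle of 14 (x) x 18 (y) mm; stands blade down in the cup, leaning about 11 degrees towards its own +x
- spoon_tip (a point): centre of the spoon's bottom (blade) edge
- spoon_grip (a point): on the handle's axis, 155 mm up from the bottom edge, about 55 mm above the cup's rim at the start
- crates: two plastic crates stacked and fixed, the blue one below, the yellow one on top open upwards; each 220 (x) x 160 (y) x 75 mm, walls 5 mm; origin at the centre of the stack's underside; rim 150 mm up
- crate_floor (a point): centre of the upper crate's inner floor, 80 mm above the slab; inner floor 210 x 150 mm
- jar: bystander: amber glass jar with a lid, 64 mm across, 85 mm high, origin at its underside; may have changed places with the cup
- saucer: bystander: white saucer, 140 mm across, 20 mm high
- bottle: bystander: green glass bottle with twist cap, 66 mm across, 210 mm high
- mug: bystander: ceramic mug, 80 mm across, 90 mm high
- bowl: bystander: white bowl, 130 mm across, 60 mm high
- tin: bystander: food tin, 70 mm across, 100 mm high
Things that resemble listed ones, but are neither listed nor needed, are in the scene too. Several things have the shape of the spoon; the one meant has the colours described above.

How it is judged:
On the way, in this order (a step that is already met when the one before it is completed fails the run):
1. the knob is turned to its anticlockwise end stop (within 0.1 rad) (value of joint knob below 0.1 rad), for 0.2 s.
2. the spoon is pulled out, its whole length above the cup's rim (z of spoon_tip in the frame of cup above 0.102 m), for 0.2 s.
3. the pot stands on the hob inside the resting circle (axis within 30 mm of its centre) (horizontal distance between pot and rest below 0.03 m and angle between pot's own z axis and vertical below 0.1 rad), for 0.2 s.
At the end, for the whole second after the job is handed in: Knob at its off stop (within 0.1 rad); pot upright and still, axis within 30 mm of the resting circle's centre; spoon at rest with its blade edge inside the upper crate, at most 45 mm above its floor; cup upright within 60 mm of its start (all of step 3 and value of joint knob below 0.1 rad and linear speed of pot below 0.02 m/s and x of spoon_tip in the frame of crate_floor between -0.107 and 0.107 m and y of spoon_tip in the frame of crate_floor between -0.077 and 0.077 m and z of spoon_tip in the frame of crate_floor between -0.01 and 0.045 m and linear speed of spoon below 0.03 m/s and angle between cup's own z axis and vertical below 0.1 rad and distance of cup from where it was at the start of the episode below 0.06 m); the robot touches nothing.
It fails at once if the gripper or the arm touches the pot (contact force between any of the fingers, the arm and pot above 0.5 N).
It fails at once if the pot is knocked over or falls off the hob (angle between pot's own z axis and vertical above 0.35 rad or height (world z) of pot below 0.04 m).
It fails at once if the cup is knocked over (angle between cup's own z axis and vertical above 0.6 rad).
It fails at once if a bystander (jar, saucer, bottle, mug, bowl or tin) is moved by more than 30 mm (distance of any of jar, saucer, bottle, mug, bowl, tin from where it was at the start of the episode above 0.03 m).
It also fails if it takes over 72 s, if anything falls off the work surface, if the arm or the gripper's body presses on something with over 40 N, if the wrist force passes 120 N, or if a joint passes its speed limit or range.

## Working session

There is one attempt and no reset: what is moved stays moved. The work goes in short steps, Python scripts to look and compute and a tool call to move; the robot and the scene stay as the last step left them, time stands still between calls to the robot, and variables do not carry over. Pictures are saved under pics/ and viewed, at most 10 in all, crops included, and the job is handed in when it is done.

Besides the shell and the picture viewer there is one more tool, called after "Call:" as name(argument=value, ...), one argument or row to a line, values as JSON. carry_out: Moves the arm, as the interface text tells. Its arguments: {"type":"object","properties":{"targets":{"type":"array"},"force":{"type":"number"}},"required":["targets"]}

```bash
mkdir -p pics; ls
python3 - <<'E'
from station import manip,cams
import cv2,numpy as np
for n in("scene","top"):
    im=cams.snapshot(n); cv2.imwrite(f"pics/{n}0.png",im[:,:,::-1]); i=cams.camera_info(n); print(n,np.round(i["K"],1).tolist(),np.round(i["T"],3).tolist())
s=manip.sense();print(s)
E
```

```text
pics
scene [[367.3, 0.0, 317.4], [0.0, 367.3, 201.0], [0.0, 0.0, 1.0]] [[0.888, 0.292, -0.355, 0.906], [0.46, -0.6, 0.655, -0.752], [-0.022, -0.745, -0.667, 0.916], [0.0, 0.0, 0.0, 1.0]]
top [[366.5, 0.0, 318.0], [0.0, 366.5, 202.8], [0.0, 0.0, 1.0]] [[-0.023, -0.981, 0.191, 0.282], [-1.0, 0.02, -0.019, 0.027], [0.015, -0.192, -0.981, 1.234], [0.0, 0.0, 0.0, 1.0]]
{'t': 0.1, 'q': array([ 1.01851140e+00,  5.28428577e-01,  1.43377392e+00,  1.65692694e-05,
        1.18144495e+00, -1.78525682e-01]), 'qd': array([ 0.00125277, -0.00166569, -0.00349749, -0.00161743,  0.00233899,
        0.00077217]), 'tau': array([ 5.09165079e-05, -4.43304098e+01, -1.78585732e+01, -2.34090812e-04,
        3.88549277e-03, -7.59579173e-07]), 'tcp_pos': array([0.22785217, 0.58132201, 0.24939752]), 'tool_rot': array([ 1.85796758e-01,  9.82587660e-01, -9.56826794e-04, -3.74272031e-04]), 'force': array([-0.53289563, -0.0343638 , -0.20200658]), 'ft_torque': array([ 0.00437099, -0.01284013,  0.01505091]), 'gripper_force': 0.0, 'finger_gap': 0.9978752183797247}
```

View pics/scene0.png

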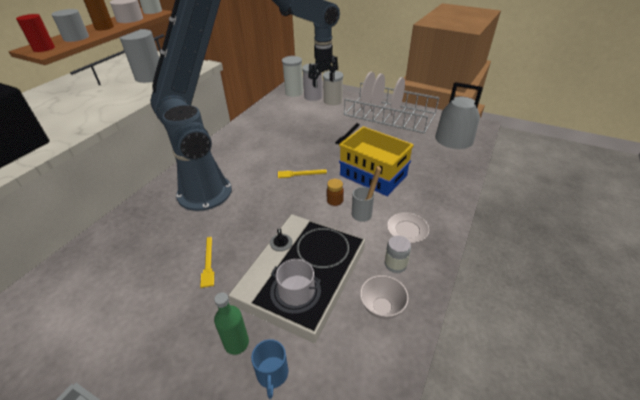

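View pics/top0.png

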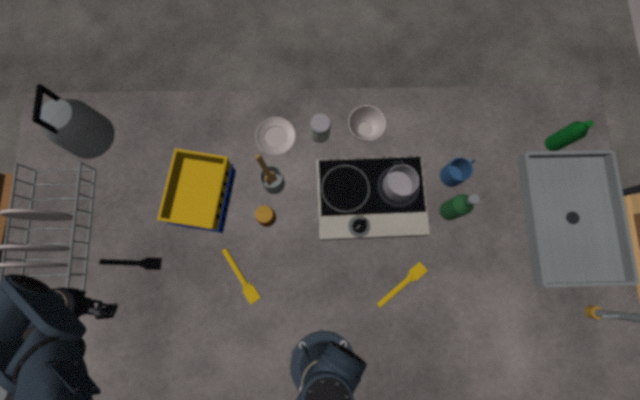

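The scene view shows the hob (300,270), pot (295,283), knob (281,240), cup with wooden spoon (363,203), jar (335,191) and crates (375,160). In the top view these are pot (401,183), ring (346,188), knob (359,226), cup (272,180), jar (264,214) and crate (197,190).

Spoon candidates in the top view are two yellow ones (240,275) and (403,285), a black one (130,263), and the wood-coloured one in the steel cup (268,175). The last fits the description. I'll confirm it in a crop.

```bash
cat > h.py <<'E'
import numpy as np,cv2
from station import manip,cams
from scipy.spatial.transform import Rotation as R
C={n:cams.camera_info(n) for n in("scene","top")}
def ray(n,p):
    K,T=np.array(C[n]["K"]),np.array(C[n]["T"]); d=T[:3,:3]@np.linalg.solve(K,[p[0],p[1],1]); return T[:3,3],d/np.linalg.norm(d)
def plane(n,p,z):
    o,d=ray(n,p); return o+d*(z-o[2])/d[2]
def proj(n,P):
    K,T=np.array(C[n]["K"]),np.array(C[n]["T"]); c=K@(T[:3,:3].T@(np.array(P)-T[:3,3])); return c[:2]/c[2]
def tri(ps,pt):
    A=[];b=[]
    for n,p in(("scene",ps),("top",pt)):
        o,d=ray(n,p); M=np.eye(3)-np.outer(d,d); A.append(M); b.append(M@o)
    x=np.linalg.solve(sum(A),sum(b)); return x, [np.round(proj(n,x)-p,1).tolist() for n,p in(("scene",ps),("top",pt))]
def rel(pos,ax_y=None):
    s=manip.sense(); r=R.from_quat(s["tool_rot"]); return r.inv().apply(np.array(pos)-s["tcp_pos"])*100
E
python3 - <<'E'
import cv2,numpy as np
from h import *
s=cv2.imread("pics/scene0.png");t=cv2.imread("pics/top0.png")
def z(im,x,y,w,h,f):return cv2.resize(im[y:y+h,x:x+w],None,fx=f,fy=f,interpolation=cv2.INTER_CUBIC)
a=np.vstack([np.hstack([z(s,340,160,50,62,8)[:300*2][:300] if 0 else z(s,340,160,66,50,6),z(t,240,145,67,50,6)]),
 np.hstack([z(s,230,210,132,100,3),z(t,310,145,134,100,3)])[:, :798]]) if 0 else None
A=z(s,340,160,66,50,6);B=z(t,240,145,66,50,6);Cc=z(s,230,205,132,100,3);D=z(t,305,150,132,100,3)
cv2.imwrite("pics/crop0.png",np.vstack([np.hstack([A,B]),np.hstack([Cc,D])[:, :792]]))
for nm,im,n in(("top",t,"top"),):
    hsv=cv2.cvtColor(im,cv2.COLOR_BGR2HSV)
    for c,lo,hi in(("yellow",(18,150,60),(32,255,255)),("wood",(5,80,60),(17,220,255))):
        m=cv2.inRange(hsv,lo,hi)
        for k in cv2.findContours(m,0,2)[0]:
            if cv2.contourArea(k)>15: print(c,cv2.contourArea(k),cv2.minAreaRect(k),cv2.boundingRect(k))
# white-ish hob
E
```

```text
yellow 56.0 ((591.5, 312.0), (10.0, 11.0), 90.0) (586, 307, 12, 11)
yellow 369.5 ((401.7500305175781, 286.75), (12.020814895629883, 59.396968841552734), 45.0) (378, 263, 49, 44)
yellow 357.0 ((239.26966857910156, 274.8314514160156), (59.995880126953125, 11.871976852416992), 57.9946174621582) (223, 249, 37, 54)
yellow 200.5 ((264.0000305175781, 214.50003051757812), (16.26345443725586, 16.26345443725586), 45.0) (256, 206, 18, 18)
yellow 3967.0 ((193.60345458984375, 188.24139404296875), (57.69816207885742, 75.55711364746094), 12.33908748626709) (158, 149, 71, 80)
wood 18.5 ((638.0, 289.5), (13.0, 2.0), 90.0) (637, 283, 3, 14)
wood 107.5 ((3.0, 229.0), (28.0, 6.0), 90.0) (0, 215, 7, 29)
wood 639.5 ((631.5, 236.0), (86.0, 15.0), 90.0) (624, 193, 16, 87)
wood 285.5 ((5.737931251525879, 191.64483642578125), (10.380685806274414, 37.53656005859375), 4.763641834259033) (0, 173, 13, 38)
wood 137.0 ((265.3362731933594, 167.5442657470703), (31.384458541870117, 11.148634910583496), 67.7509765625) (255, 154, 21, 30)
```

View pics/crop0.png

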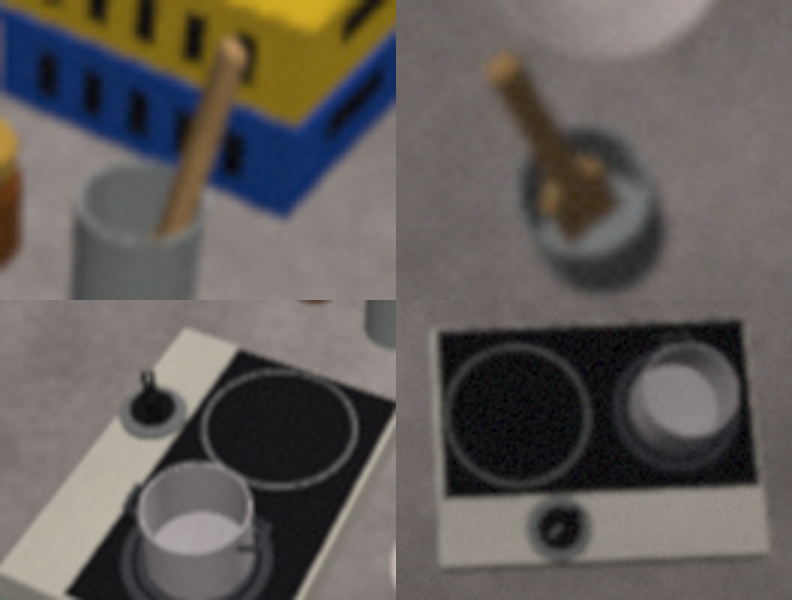

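The crop confirms it: the wood-coloured spoon is in the steel cup, its end near scene (379,168) and top (258,156). The knob is at top (360,226), with its bar oblique. Next I'll measure.

Run:
```python
from h import *
s=cv2.imread("pics/scene0.png");t=cv2.imread("pics/top0.png")
g=cv2.cvtColor(t,cv2.COLOR_BGR2GRAY)
# glass: black
m=cv2.inRange(g,0,35); m[:150]=0;m[220:]=0;m[:,:310]=0;m[:,435:]=0
m=cv2.morphologyEx(m,cv2.MORPH_CLOSE,np.ones((15,15)))
k=max(cv2.findContours(m,0,2)[0],key=cv2.contourArea)
P=np.array([plane("top",p[0],.055)[:2] for p in k],np.float32); r=cv2.minAreaRect(P); print("glass",r)
# hob white front strip edge points
hs=cv2.cvtColor(t,cv2.COLOR_BGR2HSV)
m=((g>120)).astype(np.uint8)*255; m[:205]=0;m[245:]=0;m[:,:305]=0;m[:,440:]=0
m=cv2.morphologyEx(m,cv2.MORPH_CLOSE,np.ones((25,25)))
k=max(cv2.findContours(m,0,2)[0],key=cv2.contourArea)
P=np.array([plane("top",p[0],.055)[:2] for p in k],np.float32); print("strip",cv2.minAreaRect(P), cv2.boxPoints(cv2.minAreaRect(P)).round(3).tolist())
# ring
m=cv2.inRange(g,40,120); m[:160]=0;m[214:]=0;m[:,:320]=0;m[:,372:]=0
pts=[]
for a in np.linspace(0,2*np.pi,72,endpoint=False):
    best=max(((g[int(round(188+rr*np.sin(a))),int(round(346+rr*np.cos(a)))],rr) for rr in np.arange(21,27,.5)))
    pts.append(plane("top",(346+best[1]*np.cos(a),188+best[1]*np.sin(a)),.055)[:2])
e=cv2.fitEllipse(np.array(pts,np.float32)); print("ring",e)
print("knob",plane("top",(359.7,226),.08), plane("scene",(281,241),.065))
# crate rim
y=cv2.inRange(cv2.cvtColor(t,cv2.COLOR_BGR2HSV),(18,120,50),(34,255,255)); y[:,240:]=0
k=max(cv2.findContours(y,0,2)[0],key=cv2.contourArea)
P=np.array([plane("top",p[0],.15)[:2] for p in k],np.float32);r=cv2.minAreaRect(P); print("crate",r,cv2.boxPoints(r).round(3).tolist())
print("spoonend",tri((340+232/6,160+52/6),(240+106/6,145+64/6)))
print("cup rim top",plane("top",(240+196/6,145+187/6),.1),"scene",plane("scene",(340+139/6,160+205/6),.1))
print("pot rim",plane("top",(305+(688-396)/3,150+89/3),.13),plane("scene",(230+196/3,205+(503-300)/3),.13))
print("jar",plane("top",(264,214.5),.085))
def z(im,x,y,w,h,f):
    c=cv2.resize(im[y:y+h,x:x+w],None,fx=f,fy=f,interpolation=cv2.INTER_CUBIC); return np.clip(c.astype(float)*1.6,0,255).astype(np.uint8)
cv2.imwrite("pics/knob0.png",np.hstack([z(s,266,220,32,32,12),z(t,344,210,32,32,12)]))
```

```text
glass ((0.566942036151886, -0.17521695792675018), (0.1811959594488144, 0.33494284749031067), 1.211893081665039)
strip ((0.44646525382995605, -0.1751822531223297), (0.3598162531852722, 0.10803326219320297), 88.74019622802734) [[0.3889999985694885, -0.3540000021457672], [0.4970000088214874, -0.35600000619888306], [0.5040000081062317, 0.003000000026077032], [0.3959999978542328, 0.006000000052154064]]
ring ((0.5594602823257446, -0.08590371906757355), (0.15926766395568848, 0.16238227486610413), 118.36564636230469)
knob [ 0.42916552 -0.12682119  0.08      ] [ 0.43696417 -0.1316889   0.065     ]
crate ((0.5477191209793091, 0.3772249221801758), (0.17925576865673065, 0.2276793122291565), 79.67196655273438) [[0.41999998688697815, 0.3089999854564667], [0.6439999938011169, 0.26899999380111694], [0.6759999990463257, 0.4449999928474426], [0.4519999921321869, 0.4860000014305115]]
spoonend (array([0.62935664, 0.18064456, 0.1964335 ]), [[0.0, -0.0], [0.0, 0.0]])
cup rim top [0.59252001 0.14677205 0.1       ] scene [0.59511815 0.14767269 0.1       ]
pot rim [ 0.56522392 -0.25991197  0.13      ] [ 0.56557307 -0.25782222  0.13      ]
jar [0.47167383 0.17572594 0.085     ]
```

View pics/knob0.png

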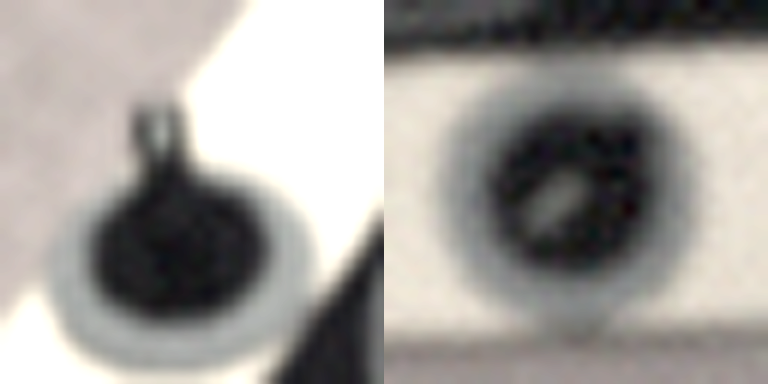

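The bar's light marker runs from crop (530,228) to (585,185) in the top half of the picture. That puts it about 52° clockwise of +x, and the scene view agrees because it sees the bar end-on along its own line of sight.

```bash
cat >> h.py <<'E'
def go(pos,yaw,tilt=None):
    """print shift cm and rotvec deg to reach TCP pos with tool pointing down, tool y at yaw deg; tilt = optional world rotvec deg applied after"""
    s=manip.sense(); r=R.from_quat(s["tool_rot"]); y=np.radians(yaw); Y=np.array([np.cos(y),np.sin(y),0]);Z=np.array([0,0,-1.]);X=np.cross(Y,Z)
    t=R.from_matrix(np.c_[X,Y,Z])
    if tilt is not None: t=R.from_rotvec(np.radians(tilt))*t
    print("t",round(s["t"],2),"tcp",s["tcp_pos"].round(4),"yaw",round(np.degrees(np.arctan2(*r.as_matrix()[1::-1,1])),1),"gap",round(s["finger_gap"],3),"F",s["force"].round(1))
    print("  shift",(r.inv().apply(np.array(pos)-s["tcp_pos"])*100).round(2),"turn",np.degrees((r.inv()*t).as_rotvec()).round(1))
E
python3 - <<'E'
from h import *
P=lambda n,p,z:plane(n,p,z).round(4)
print("knob ring top",P("top",(359.5,226.7),.057),"bar",P("top",(359.5,225.7),.093),"scene ring",P("scene",(266+180/12,220+265/12),.057))
a=P("scene",(274,272.7),.118);b=P("scene",(315,286.7),.118);print("ears",a,b)
sh=plane("top",(269,175),.055); e=tri((378.7,168.7),(257.7,155.7))[0];print("shoulder",sh,"end",e,"dir",(e-sh)/np.linalg.norm(e-sh),np.linalg.norm(e-sh))
# handle near rim in scene: 
print("mug",P("top",(456,172),.09),"bottle cap",P("top",(475,199),.2),"bottle base-ish",P("scene",(236,345),.01),"bowl",P("top",(367,122),.06),"tin",P("top",(319,127),.1))
go((.42,.2,.25),38); go((.43,-.128,.2),38)
E
```

```text
knob ring top [ 0.4298 -0.1291  0.057 ] bar [ 0.4285 -0.1245  0.093 ] scene ring [ 0.4349 -0.1297  0.057 ]
ears [ 0.5091 -0.2759  0.118 ] [ 0.6283 -0.2663  0.118 ]
shoulder [0.60908067 0.16369144 0.055     ] end [0.62939239 0.18062242 0.19628416] dir [0.1413113  0.11779109 0.98293254] 0.1437373899419164
mug [ 0.5978 -0.4472  0.09  ] bottle cap [ 0.4854 -0.4492  0.2   ] bottle base-ish [ 0.491  -0.4505  0.01  ] bowl [ 0.7886 -0.1707  0.06  ] tin [ 0.7565 -0.0051  0.1   ]
t 0.1 tcp [0.2279 0.5813 0.2494] yaw 68.6 gap 0.998 F [-0.5 -0.  -0.2]
  shift [-3.181e+01 -2.848e+01 -1.000e-02] turn [-0.1  0.  30.6]
t 0.1 tcp [0.2279 0.5813 0.2494] yaw 68.6 gap 0.998 F [-0.5 -0.  -0.2]
  shift [-44.72 -58.64   5.04] turn [-0.1  0.  30.6]
```

Call:
carry_out(
  targets=[
    [[-31.8,-28.5,0,0,0,30.6,8.5],[-31.8,-28.5,0,0,0,30.6,8.5],[-31.8,-28.5,0,0,0,30.6,8.5],[-31.8,-28.5,0,0,0,30.6,8.5],[-31.8,-28.5,0,0,0,30.6,8.5],[-31.8,-28.5,0,0,0,30.6,8.5],[-31.8,-28.5,0,0,0,30.6,8.5],[-31.8,-28.5,0,0,0,30.6,8.5],[-31.8,-28.5,0,0,0,30.6,8.5],[-31.8,-28.5,0,0,0,30.6,8.5],[-31.8,-28.5,0,0,0,30.6,8.5],[-31.8,-28.5,0,0,0,30.6,8.5]],
  ],
)

```text
t: 1.1
tcp_pos: [0.4217, 0.1979, 0.2502]
tool_rot: [0.441, 0.898, -0.0, 0.0]
force: [-0.7, 0.0, 0.6]
finger_gap: 0.993
gripper_force: 0.0
```

Call:
carry_out(
  targets=[
    [[-26.5,-19.3,6,0,0,0,8.5],[-26.5,-19.3,6,0,0,0,8.5],[-26.5,-19.3,6,0,0,0,8.5],[-26.5,-19.3,6,0,0,0,8.5],[-26.5,-19.3,6,0,0,0,8.5],[-26.5,-19.3,6,0,0,0,8.5],[-26.5,-19.3,6,0,0,0,8.5],[-26.5,-19.3,6,0,0,0,8.5],[-26.5,-19.3,6,0,0,0,8.5],[-26.5,-19.3,6,0,0,0,8.5],[-26.5,-19.3,6,0,0,0,8.5],[-26.5,-19.3,6,0,0,0,8.5]],
  ],
)

```text
t: 2.1
tcp_pos: [0.4307, -0.125, 0.1903]
tool_rot: [0.437, 0.899, 0.0, -0.001]
force: [0.6, 0.9, -0.9]
finger_gap: 0.996
gripper_force: 0.0
```

Run:
```python
from h import *
go((.431,-.128,.089),38)
```

```text
t 2.1 tcp [ 0.4307 -0.125   0.1903] yaw 38.1 gap 0.996 F [ 0.6  0.9 -0.9]
  shift [-0.27 -0.16 10.13] turn [-0.  -0.1  0.1]
```

Call:
carry_out(
  targets=[
    [[-0.2,-0.1,4,0,0,0,8.5],[-0.2,-0.1,7,0,0,0,8.5],[-0.2,-0.1,9,0,0,0,8.5],[-0.2,-0.1,10.1,0,0,0,5],[-0.2,-0.1,10.1,0,0,0,3],[-0.2,-0.1,10.1,0,0,0,0.5],[-0.2,-0.1,10.1,0,0,0,0.5],[-0.2,-0.1,10.1,0,0,0,0.5],[-0.2,-0.1,10.1,0,0,0,0.5],[-0.2,-0.1,10.1,0,0,0,0.5],[-0.2,-0.1,10.1,0,0,0,0.5],[-0.2,-0.1,10.1,0,0,0,0.5]],
  ],
  force=30,
)

```text
t: 3.1
tcp_pos: [0.4333, -0.1291, 0.0906]
tool_rot: [0.439, 0.898, 0.001, 0.002]
force: [4.9, 6.1, 3.9]
finger_gap: 0.156
gripper_force: 33.1
```

Run:
```python
from h import *
print(manip.sense())
```

```text
{'t': 3.1, 'q': array([-0.53873332,  0.5933351 ,  1.9963497 ,  0.00360432,  0.54764557,
       -1.20311091]), 'qd': array([ 0.0011079 ,  0.00149172, -0.00023275, -0.00027452, -0.00021761,
       -0.00119983]), 'tau': array([-3.17514338e+00, -3.38304985e+01, -5.23275420e+00, -1.07598558e+00,
        1.46937529e-01, -1.22328315e-02]), 'tcp_pos': array([ 0.4333202 , -0.12907579,  0.09063565]), 'tool_rot': array([4.39232917e-01, 8.98370200e-01, 7.56139398e-04, 2.20378196e-03]), 'force': array([4.87185981, 6.09953819, 3.92056402]), 'ft_torque': array([ 0.91094278, -0.62504746, -0.03725429]), 'gripper_force': 33.094227612018585, 'finger_gap': 0.1557840258559598}
```

Call:
carry_out(
  targets=[
    [[0,0.1,0,0,0,-5,0.5],[0,0.1,0,0,0,-10,0.5],[0,0.1,0,0,0,-15,0.5],[0,0.1,0,0,0,-20,0.5],[0,0.1,0,0,0,-25,0.5],[0,0.1,0,0,0,-30,0.5],[0,0.1,0,0,0,-35,0.5],[0,0.1,0,0,0,-40,0.5],[0,0.1,0,0,0,-45,0.5],[0,0.1,0,0,0,-50,0.5],[0,0.1,0,0,0,-54,0.5],[0,0.1,0,0,0,-54,0.5]],
  ],
)

```text
t: 4.1
tcp_pos: [0.4343, -0.1273, 0.0906]
tool_rot: [-0.016, 1.0, 0.001, 0.003]
force: [6.7, 11.7, 4.7]
finger_gap: 0.153
gripper_force: 33.9
```

Run:
```python
from h import *
print(manip.sense()["ft_torque"]); go((.431,-.128,.089),89)
```

```text
[ 1.80803356 -1.13205127 -0.28507459]
t 4.1 tcp [ 0.4343 -0.1273  0.0906] yaw 91.8 gap 0.153 F [ 6.7 11.7  4.7]
  shift [ 0.33 -0.06  0.16] turn [0.1 0.3 2.8]
```

Call:
carry_out(
  targets=[
    [[0,-0.1,0,0,0,-4,0.5],[0,-0.1,0,0,0,-8,0.5],[0,-0.1,0,0,0,-8,0.5],[0,-0.1,0,0,0,-8,0.5]],
  ],
)

```text
t: 4.43
tcp_pos: [0.4346, -0.1274, 0.0909]
tool_rot: [-0.078, 0.997, 0.002, 0.004]
force: [7.6, 14.1, 6.2]
finger_gap: 0.158
gripper_force: 96.4
```

Run:
```python
from h import *
print(manip.sense()["ft_torque"]); go((.431,-.128,.089),89)
```

```text
[ 2.18575104 -1.24243107 -2.46532021]
t 4.43 tcp [ 0.4346 -0.1274  0.0909] yaw 98.9 gap 0.158 F [ 7.6 14.1  6.2]
  shift [ 0.36 -0.    0.18] turn [0.3 0.4 9.9]
```

Call:
carry_out(
  targets=[
    [[0,-0.1,0,0,0,4,5],[0,-0.1,0,0,0,6,7],[0,-0.1,0,0,0,6,8.5],[0,-0.1,0,0,0,6,8.5],[0,-0.1,-3,0,0,6,8.5],[0,-0.1,-7,0,0,6,8.5],[0,-0.1,-11,0,0,6,8.5],[0,-0.1,-15,0,0,6,8.5],[0,-0.1,-17,0,0,6,8.5],[0,-0.1,-17,0,0,6,8.5]],
  ],
)

```text
t: 5.27
tcp_pos: [0.4351, -0.1323, 0.2644]
tool_rot: [-0.035, 0.999, -0.003, 0.005]
force: [0.4, -0.8, -0.4]
finger_gap: 0.997
gripper_force: 0.0
```

Run:
```python
from h import *
d=np.array([.141,.118,.983]);g=np.array([.6235,.1755,.155])
go(g+.1*d,40,(-6.85,8.2,0))
im=cams.snapshot("top");s=cams.snapshot("scene")
f=lambda c:cv2.resize(c,None,fx=8,fy=8,interpolation=cv2.INTER_CUBIC)[:,:,::-1]
cv2.imwrite("pics/k1.png",np.clip(np.hstack([f(s[215:260,255:305]),f(im[200:245,335:385])])*1.4,0,255))
```

```text
t 5.27 tcp [ 0.4351 -0.1323  0.2644] yaw 94.0 gap 0.997 F [ 0.4 -0.8 -0.4]
  shift [-22.44  30.47   1.12] turn [ 9.8  5.8 53.8][ WARN:0@1.149] global loadsave.cpp:1063 imwrite_ Unsupported depth image for selected encoder is fallbacked to CV_8U.
```

View pics/k1.png

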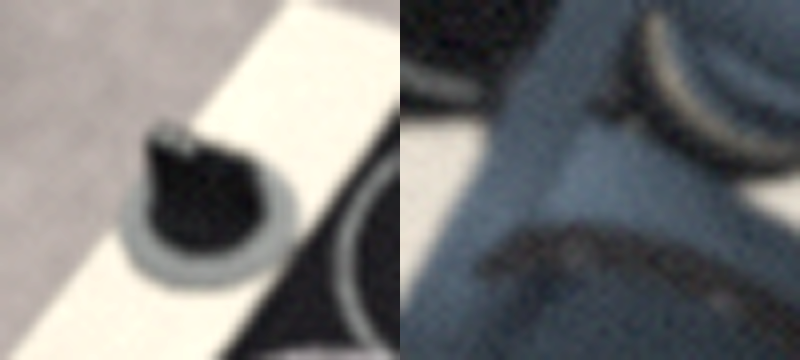

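The scene crop shows the bar from (165,135) to (250,165), lying along the hob's x axis, so the knob is at off. Now the spoon.

Call:
carry_out(
  targets=[
    [[-22.4,30.5,1.1,9.8,5.8,53.8,8.5],[-22.4,30.5,1.1,9.8,5.8,53.8,8.5],[-22.4,30.5,1.1,9.8,5.8,53.8,8.5],[-22.4,30.5,1.1,9.8,5.8,53.8,8.5],[-22.4,30.5,1.1,9.8,5.8,53.8,8.5],[-22.4,30.5,1.1,9.8,5.8,53.8,8.5],[-22.4,30.5,1.1,9.8,5.8,53.8,8.5],[-22.4,30.5,1.1,9.8,5.8,53.8,8.5],[-22.4,30.5,1.1,9.8,5.8,53.8,8.5],[-22.4,30.5,1.1,9.8,5.8,53.8,8.5],[-22.4,30.5,1.1,9.8,5.8,53.8,8.5],[-22.4,30.5,1.1,9.8,5.8,53.8,8.5]],
  ],
)

```text
t: 6.37
tcp_pos: [0.6347, 0.1916, 0.2445]
tool_rot: [0.418, 0.903, -0.085, -0.048]
force: [-0.0, -0.5, 0.5]
finger_gap: 0.993
gripper_force: 0.0
```

Run:
```python
from h import *
d=np.array([.141,.118,.983]);g=np.array([.6235,.1755,.155])
go(g,40,(-6.85,8.2,0))
s=cams.snapshot("scene")
cv2.imwrite("pics/s1.png",cv2.resize(s[120:230,320:430],None,fx=5,fy=5,interpolation=cv2.INTER_CUBIC)[:,:,::-1])
print(proj("scene",manip.sense()["tcp_pos"]),proj("scene",g))
```

```text
t 6.37 tcp [0.6347 0.1916 0.2445] yaw 40.4 gap 0.993 F [-0.  -0.5  0.5]
  shift [-0.64 -0.13  9.14] turn [-0.5 -0.8  0.3]
[382.36377777 155.0965352 ] [375.36366104 179.09273319]
```

View pics/s1.png

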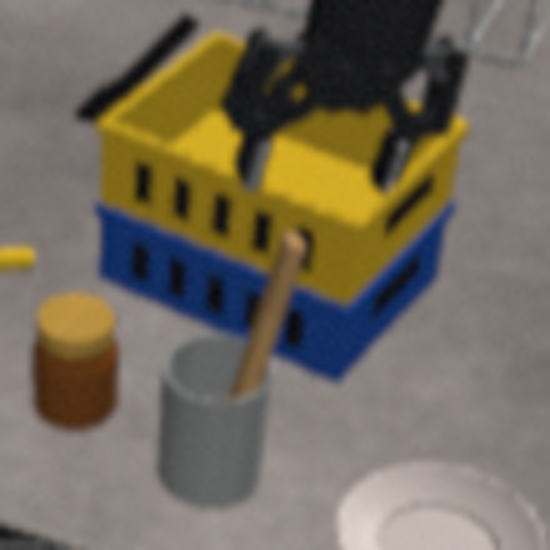

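The fingers at crop (255,165) and (390,165) straddle the extended axis of the spoon, whose end is at (295,240). I'll descend and grip.

Call:
carry_out(
  targets=[
    [[-0.6,-0.1,2.5,-0.5,-0.8,0.3,8.5],[-0.6,-0.1,5,-0.5,-0.8,0.3,8.5],[-0.6,-0.1,7.5,-0.5,-0.8,0.3,8.5],[-0.6,-0.1,9.1,-0.5,-0.8,0.3,6],[-0.6,-0.1,9.1,-0.5,-0.8,0.3,3],[-0.6,-0.1,9.1,-0.5,-0.8,0.3,0.5],[-0.6,-0.1,9.1,-0.5,-0.8,0.3,0.5],[-0.6,-0.1,9.1,-0.5,-0.8,0.3,0.5],[-0.6,-0.1,9.1,-0.5,-0.8,0.3,0.5],[-0.6,-0.1,9.1,-0.5,-0.8,0.3,0.5],[-0.6,-0.1,9.1,-0.5,-0.8,0.3,0.5],[-0.6,-0.1,9.1,-0.5,-0.8,0.3,0.5]],
  ],
  force=60,
)

```text
t: 7.42
tcp_pos: [0.6247, 0.1733, 0.1608]
tool_rot: [0.422, 0.902, -0.083, -0.036]
force: [-0.9, -1.0, 6.0]
finger_gap: 0.152
gripper_force: 58.6
```

Run:
```python
from h import *
d=np.array([.141,.118,.983])
print(manip.sense()["gripper_force"]);go(manip.sense()["tcp_pos"]+.15*d,40,(-6.85,8.2,0))
```

```text
58.55507254600525
t 7.42 tcp [0.6247 0.1733 0.1608] yaw 39.8 gap 0.152 F [-0.9 -1.   6. ]
  shift [ -0.06   0.06 -15.  ] turn [ 0.3  0.3 -0.2]
```

Call:
carry_out(
  targets=[
    [[0,0,-0.5,0,0,0,0.5],[0,0,-1.5,0,0,0,0.5],[0,0,-3,0,0,0,0.5],[0,0,-4.5,0,0,0,0.5],[0,0,-6,0,0,0,0.5],[0,0,-7.5,0,0,0,0.5],[0,0,-9,0,0,0,0.5],[0,0,-10.5,0,0,0,0.5],[0,0,-12,0,0,0,0.5],[0,0,-14,0,0,0,0.5],[0,0,-16,0,0,0,0.5],[0,0,-16,0,0,0,0.5]],
  ],
)

```text
t: 8.42
tcp_pos: [0.6485, 0.1935, 0.3216]
tool_rot: [0.423, 0.902, -0.08, -0.033]
force: [0.3, -0.3, -0.3]
finger_gap: 0.157
gripper_force: 58.5
```

Run:
```python
from h import *
s=manip.sense();z=R.from_quat(s["tool_rot"]).apply([0,0,1]); print("tip est",s["tcp_pos"]+.157*z)
im=cams.snapshot("top");sc=cams.snapshot("scene")
f=lambda c,k:cv2.resize(c,None,fx=k,fy=k,interpolation=cv2.INTER_CUBIC)[:,:,::-1]
cv2.imwrite("pics/s2.png",np.hstack([f(sc[90:230,320:420],4),f(im[130:230,220:320],4)[:,:].repeat(1,0) if 0 else f(im[110:250,220:320],4)]))
go((.60,-.335,.30),90)
```

```text
tip est [0.62839712 0.17526513 0.16693556]
t 8.52 tcp [0.6462 0.1928 0.3171] yaw 39.8 gap 0.157 F [ 0.5  0.3 -0.8]
  shift [-37.57 -36.41   8.51] turn [ -9.8  -4.3 -50.1]
```

View pics/s2.png

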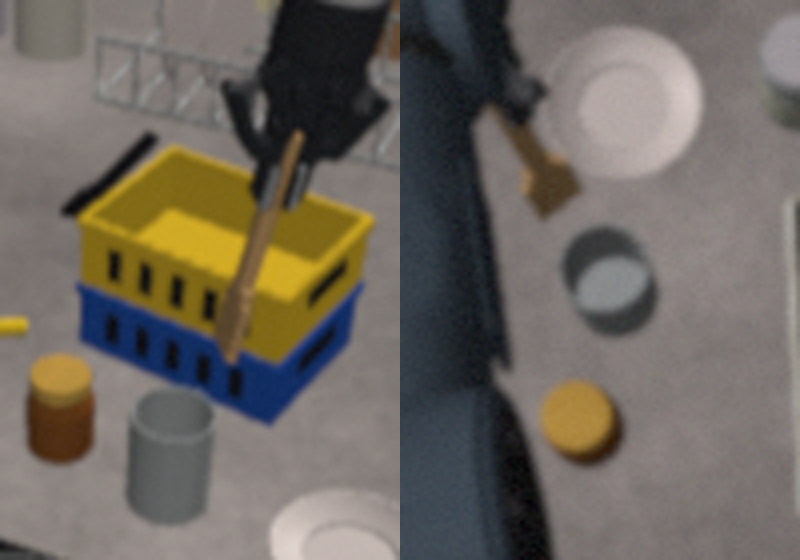

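The spoon is held and out of the cup: scene crop tip (230,360), top crop tip (560,200). The cup is upright in place and empty.

Run:
```python
from h import *
print("tip",tri((320+230/4,90+360/4),(220+160/4,110+200/4)))
go((.563,-.335,.335),90)
```

```text
tip (array([0.63029264, 0.17996928, 0.15054963]), [[0.2, -0.1], [0.1, 0.2]])
t 8.52 tcp [0.6462 0.1928 0.3171] yaw 39.8 gap 0.157 F [ 0.5  0.3 -0.8]
  shift [-35.21 -39.84   5.57] turn [ -9.8  -4.3 -50.1]
```

Call:
carry_out(
  targets=[
    [[-5,-5.7,0,-2,-1,-7,0.5],[-35.2,-39.8,5.6,-9.8,-4.3,-50.1,0.5],[-35.2,-39.8,5.6,-9.8,-4.3,-50.1,0.5],[-35.2,-39.8,5.6,-9.8,-4.3,-50.1,0.5],[-35.2,-39.8,5.6,-9.8,-4.3,-50.1,0.5],[-35.2,-39.8,5.6,-9.8,-4.3,-50.1,0.5],[-35.2,-39.8,5.6,-9.8,-4.3,-50.1,0.5],[-35.2,-39.8,5.6,-9.8,-4.3,-50.1,0.5],[-35.2,-39.8,5.6,-9.8,-4.3,-50.1,0.5],[-35.2,-39.8,5.6,-9.8,-4.3,-50.1,0.5],[-35.2,-39.8,5.6,-9.8,-4.3,-50.1,0.5],[-35.2,-39.8,5.6,-9.8,-4.3,-50.1,0.5]],
  ],
)

```text
t: 9.52
tcp_pos: [0.5694, -0.2847, 0.3312]
tool_rot: [0.0, 1.0, 0.001, -0.003]
force: [0.7, 0.7, -0.7]
finger_gap: 0.152
gripper_force: 58.7
```

Run:
```python
from h import *
go((.563,-.335,.335),90);go((.563,-.335,.235),90)
```

```text
t 9.52 tcp [ 0.5694 -0.2847  0.3312] yaw 90.0 gap 0.152 F [ 0.7  0.7 -0.7]
  shift [ 0.64 -5.03 -0.39] turn [ 0.2 -0.3 -0. ]
t 9.52 tcp [ 0.5694 -0.2847  0.3312] yaw 90.0 gap 0.152 F [ 0.7  0.7 -0.7]
  shift [ 0.58 -5.06  9.61] turn [ 0.2 -0.3 -0. ]
```

Call:
carry_out(
  targets=[
    [[0.5,-4,0,0,0,0,0.5],[0.5,-4,0,0,0,0,0.5],[0.5,-4,0,0,0,0,0.5],[0.5,-4,0,0,0,0,0.5]],
  ],
)

```text
t: 9.85
tcp_pos: [0.5652, -0.3227, 0.3313]
tool_rot: [0.0, 1.0, 0.002, -0.003]
force: [-0.3, 0.1, -0.7]
finger_gap: 0.154
gripper_force: 58.8
```

Run:
```python
from h import *
go((.563,-.335,.24),90)
im=cams.snapshot("top");sc=cams.snapshot("scene")
f=lambda c,k:cv2.resize(c,None,fx=k,fy=k,interpolation=cv2.INTER_CUBIC)[:,:,::-1]
cv2.imwrite("pics/p1.png",np.hstack([f(sc[180:320,220:320],4),f(im[110:250,380:480],4)]))
```

```text
t 9.85 tcp [ 0.5652 -0.3227  0.3313] yaw 90.0 gap 0.154 F [-0.3  0.1 -0.7]
  shift [ 0.17 -1.26  9.12] turn [ 0.2 -0.3 -0. ]
```

View pics/p1.png

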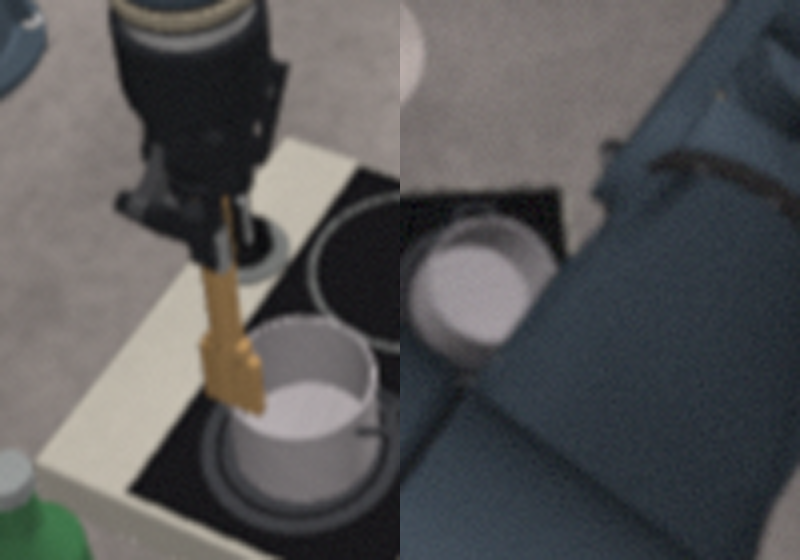

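The spoon hangs vertical with its tip at scene crop (235,405). The blade's flat face looks along y, and the pot is undisturbed.

Run:
```python
from h import *
t=manip.sense()["tcp_pos"]
for L in(.150,.155,.16,.165,.17): print(L,proj("scene",t-[0,0,L]).round(1))
go((.565,-.338,.24),90)
```

```text
0.15 [281.  278.6]
0.155 [281.2 279.9]
0.16 [281.4 281.1]
0.165 [281.6 282.3]
0.17 [281.7 283.5]
t 9.95 tcp [ 0.5659 -0.3216  0.3322] yaw 90.1 gap 0.155 F [-0.3 -0.2 -1.9]
  shift [ 0.06 -1.66  9.22] turn [ 0.1 -0.2  0.1]
```

Call:
carry_out(
  targets=[
    [[0,-1.4,0,0,0,0,0.5],[0,-1.4,0,0,0,0,0.5],[0,-1.4,0,0,0,0,0.5]],
  ],
)

```text
t: 10.2
tcp_pos: [0.5665, -0.3375, 0.3332]
tool_rot: [-0.0, 1.0, 0.0, -0.001]
force: [0.4, -0.3, -0.5]
finger_gap: 0.153
gripper_force: 58.7
```

Call:
carry_out(
  targets=[
    [[0,0,2.5,0,0,0,0.5],[0,0,5,0,0,0,0.5],[0,0,7.5,0,0,0,0.5],[0,0,9,0,0,0,0.5],[0,0,10,0,0,0,0.5],[0,0,10.5,0,0,0,0.5],[0,0,10.5,0,0,0,0.5],[0,0,10.5,0,0,0,0.5]],
  ],
)

```text
t: 10.87
tcp_pos: [0.5664, -0.3377, 0.229]
tool_rot: [-0.0, 1.0, -0.0, -0.001]
force: [-0.1, -0.1, 0.0]
finger_gap: 0.15
gripper_force: 58.9
```

Run:
```python
from h import *
go((.565,-.150,.228),90)
im=cams.snapshot("top");sc=cams.snapshot("scene")
f=lambda c,k:cv2.resize(c,None,fx=k,fy=k,interpolation=cv2.INTER_CUBIC)[:,:,::-1]
cv2.imwrite("pics/p2.png",np.hstack([f(sc[220:330,220:320],5)]))
t=manip.sense()["tcp_pos"];print(proj("scene",t-[0,0,.16]))
```

```text
t 10.87 tcp [ 0.5664 -0.3377  0.229 ] yaw 90.0 gap 0.15 F [-0.1 -0.1  0. ]
  shift [ 0.13 18.77  0.09] turn [-0.  -0.1  0. ]
[281.75954999 309.42103288]
```

View pics/p2.png

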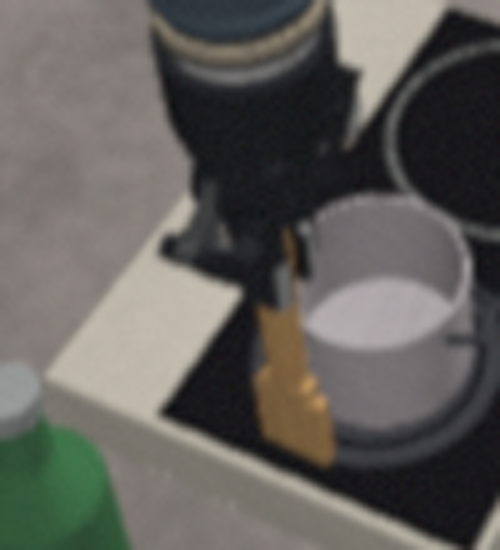

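The blade, with its tip at crop (295,455), stands on the -y side of the pot with a gap to the wall and just above the glass. I'll push along +y.

Call:
carry_out(
  targets=[
    [[-0.2,0.6,0,0,0,0,0.5],[-0.3,1.2,0,0,0,0,0.5],[-0.3,1.8,0,0,0,0,0.5],[-0.3,2.4,0,0,0,0,0.5],[-0.3,3,0,0,0,0,0.5],[-0.3,3.7,0,0,0,0,0.5],[-0.3,4.4,0,0,0,0,0.5],[-0.3,5.1,0,0,0,0,0.5],[-0.3,5.8,0,0,0,0,0.5],[-0.3,6.5,0,0,0,0,0.5],[-0.3,7.2,0,0,0,0,0.5],[-0.3,8,0,0,0,0,0.5]],
  ],
)

```text
t: 11.97
tcp_pos: [0.5689, -0.257, 0.2283]
tool_rot: [-0.0, 1.0, -0.0, -0.001]
force: [-0.4, -2.7, 1.0]
finger_gap: 0.155
gripper_force: 59.0
```

Run:
```python
from h import *
go((.567,-.1425,.228),90)
im=cams.snapshot("top");sc=cams.snapshot("scene")
f=lambda c,k:cv2.resize(c,None,fx=k,fy=k,interpolation=cv2.INTER_CUBIC)[:,:,::-1]
cv2.imwrite("pics/p3.png",np.hstack([f(sc[210:320,230:350],4),f(im[150:260,320:400],4)]))
```

```text
t 11.97 tcp [ 0.5689 -0.257   0.2283] yaw 90.0 gap 0.155 F [-0.4 -2.7  1. ]
  shift [ 0.19 11.45  0.03] turn [-0.  -0.1  0. ]
```

View pics/p3.png

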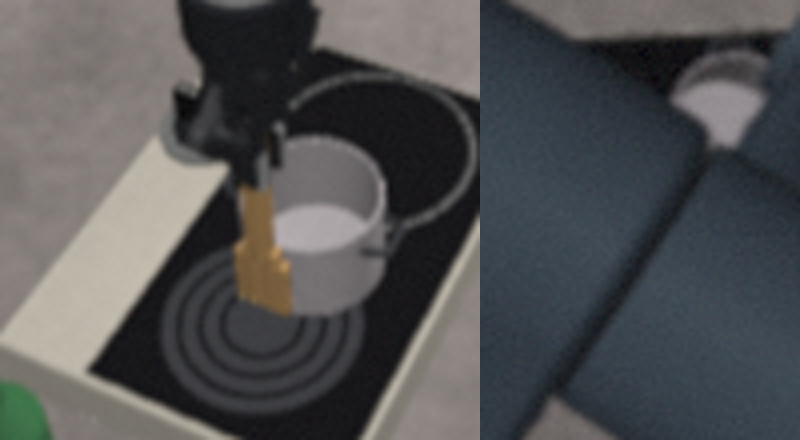

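The pot stays upright and slides ahead of the blade, and the contact is at scene crop (265,285). The push is straight, so I'll continue.

Call:
carry_out(
  targets=[
    [[0,0.6,0,0,0,0,0.5],[0,1.3,0,0,0,0,0.5],[0,2,0,0,0,0,0.5],[0,2.7,0,0,0,0,0.5],[0,3.4,0,0,0,0,0.5],[0,4.1,0,0,0,0,0.5],[0,4.8,0,0,0,0,0.5],[0,5.5,0,0,0,0,0.5],[0,6.2,0,0,0,0,0.5],[0,6.9,0,0,0,0,0.5],[0,7.5,0,0,0,0,0.5],[0,8,0,0,0,0,0.5]],
  ],
)

```text
t: 13.07
tcp_pos: [0.5687, -0.1765, 0.2282]
tool_rot: [-0.0, 1.0, 0.0, -0.001]
force: [-0.0, -2.2, -0.8]
finger_gap: 0.154
gripper_force: 58.9
```

Run:
```python
from h import *
go((.567,-.1425,.228),90)
sc=cams.snapshot("scene");cv2.imwrite("pics/p4.png",sc[:,:,::-1])
h=cv2.cvtColor(sc,cv2.COLOR_RGB2HSV);w=cv2.inRange(h,(8,90,60),(22,255,255));w[:200]=0;w[320:]=0;w[:,:260]=0;w[:,360:]=0
k=max(cv2.findContours(w,0,2)[0],key=cv2.contourArea);print("wood",cv2.boundingRect(k))
t=manip.sense()["tcp_pos"];print("tip proj",proj("scene",t-[0,0,.163]))
g=cv2.cvtColor(sc,cv2.COLOR_RGB2GRAY)
for r in range(225,285,5): print(r,g[r,285:345:2].tolist())
```

```text
t 13.07 tcp [ 0.5687 -0.1765  0.2282] yaw 90.0 gap 0.154 F [-0.  -2.2 -0.8]
  shift [0.17 3.4  0.03] turn [ 0.  -0.2  0. ]
wood (302, 235, 14, 34)
tip proj [311.75020347 266.14226891]
225 [186, 186, 185, 186, 172, 96, 37, 23, 27, 28, 28, 29, 24, 29, 23, 69, 26, 53, 81, 108, 132, 138, 139, 140, 140, 140, 135, 135, 135, 139]
230 [187, 185, 184, 184, 185, 185, 186, 182, 170, 72, 26, 26, 58, 93, 34, 86, 111, 114, 113, 111, 110, 111, 113, 126, 118, 87, 105, 123, 140, 140]
235 [42, 116, 169, 183, 184, 183, 181, 118, 57, 80, 72, 52, 64, 99, 105, 110, 111, 114, 114, 112, 111, 109, 105, 102, 97, 97, 95, 29, 63, 60]
240 [14, 39, 112, 129, 181, 144, 35, 75, 47, 99, 111, 97, 103, 104, 109, 111, 113, 114, 113, 110, 110, 109, 105, 100, 95, 86, 105, 48, 22, 25]
245 [67, 112, 117, 97, 48, 22, 72, 55, 21, 41, 87, 98, 102, 106, 143, 163, 169, 169, 169, 169, 166, 161, 142, 110, 94, 130, 115, 48, 33, 25]
250 [143, 152, 74, 20, 23, 24, 76, 53, 23, 67, 111, 95, 100, 108, 165, 172, 174, 173, 170, 169, 168, 165, 151, 128, 104, 108, 106, 40, 57, 28]
255 [103, 23, 23, 27, 22, 26, 31, 91, 50, 91, 93, 97, 92, 104, 120, 134, 111, 115, 116, 117, 114, 113, 110, 107, 101, 106, 96, 29, 23, 29]
260 [23, 23, 25, 23, 24, 23, 25, 20, 42, 88, 91, 97, 96, 97, 97, 103, 113, 115, 116, 114, 113, 112, 110, 107, 106, 109, 52, 41, 88, 65]
265 [25, 24, 24, 24, 25, 22, 21, 22, 24, 28, 42, 84, 87, 95, 99, 106, 115, 113, 115, 115, 114, 113, 107, 107, 84, 67, 47, 25, 24, 24]
270 [25, 26, 34, 36, 47, 49, 48, 48, 45, 40, 31, 23, 24, 22, 20, 26, 20, 26, 26, 24, 23, 20, 23, 24, 23, 25, 23, 24, 24, 21]
275 [50, 46, 52, 57, 59, 60, 63, 61, 59, 53, 47, 51, 61, 59, 43, 28, 25, 23, 23, 23, 24, 24, 24, 23, 22, 25, 25, 23, 22, 92]
280 [53, 43, 55, 61, 62, 61, 63, 62, 62, 54, 43, 56, 65, 52, 45, 65, 50, 25, 25, 25, 23, 23, 20, 23, 25, 24, 24, 30, 133, 162]
```

Run:
```python
from h import *
a=np.linspace(0,2*np.pi,90)
for x in(.556,.566):
  for y in(-.13,-.122,-.114):
    b=np.array([proj("scene",(x+.05*np.cos(q),y+.05*np.sin(q),.055)) for q in a]);t=np.array([proj("scene",(x+.05*np.cos(q),y+.05*np.sin(q),.13)) for q in a])
    print(x,y,"base bottom",b[:,1].max().round(1),"base right",b[:,0].max().round(1),"rim right",t[:,0].max().round(1),"rim top",t[:,1].min().round(1))
```

```text
0.556 -0.13 base bottom 269.3 base right 331.9 rim right 332.0 rim top 226.6
0.556 -0.122 base bottom 267.3 base right 333.0 rim right 333.2 rim top 224.9
0.556 -0.114 base bottom 265.4 base right 334.2 rim right 334.4 rim top 223.2
0.566 -0.13 base bottom 270.6 base right 334.9 rim right 335.2 rim top 227.7
0.566 -0.122 base bottom 268.6 base right 336.0 rim right 336.4 rim top 225.9
0.566 -0.114 base bottom 266.6 base right 337.2 rim right 337.6 rim top 224.2
```

Call:
carry_out(
  targets=[
    [[0,0.5,0,0,0,0,0.5],[0,1,0,0,0,0,0.5],[0,1.5,0,0,0,0,0.5],[0,2,0,0,0,0,0.5],[0,2.5,0,0,0,0,0.5],[0,2.9,0,0,0,0,0.5],[0,3.1,0,0,0,0,0.5],[0,3.1,0,0,0,0,0.5],[0,3.1,0,0,0,0,0.5]],
  ],
)

```text
t: 13.87
tcp_pos: [0.5686, -0.1458, 0.2281]
tool_rot: [-0.0, 1.0, 0.001, -0.001]
force: [0.4, 0.4, 0.1]
finger_gap: 0.157
gripper_force: 58.8
```

Call:
carry_out(
  targets=[
    [[0,-1,0,0,0,0,0.5],[0,-2.5,0,0,0,0,0.5],[0,-4.5,0,0,0,0,0.5],[0,-7,-2,0,0,0,0.5],[0,-9,-6,0,0,0,0.5],[0,-9,-10,0,0,0,0.5],[0,-9,-13,0,0,0,0.5],[0,-9,-13,0,0,0,0.5]],
  ],
)

```text
t: 14.53
tcp_pos: [0.572, -0.2407, 0.3665]
tool_rot: [0.001, 1.0, -0.004, 0.006]
force: [1.3, -0.6, 1.3]
finger_gap: 0.156
gripper_force: 58.9
```

Run:
```python
from h import *
go((.567,-.1425,.35),90)
sc=cams.snapshot("scene");cv2.imwrite("pics/p5.png",sc[:,:,::-1])
g=cv2.cvtColor(sc,cv2.COLOR_RGB2GRAY)
for r in range(205,275,4): print(r,g[r,290:360:2].tolist())
```

```text
t 14.53 tcp [ 0.572  -0.2407  0.3665] yaw 89.9 gap 0.156 F [ 1.3 -0.6  1.3]
  shift [0.54 9.83 1.57] turn [-0.5  0.6 -0.1]
205 [29, 25, 60, 100, 42, 32, 109, 132, 131, 134, 136, 137, 135, 135, 137, 139, 141, 145, 144, 136, 110, 89, 75, 75, 98, 123, 140, 138, 135, 134, 135, 85, 83, 92, 96]
209 [29, 28, 50, 100, 90, 109, 130, 126, 135, 132, 134, 137, 138, 140, 144, 146, 146, 148, 146, 145, 140, 141, 139, 137, 142, 143, 144, 142, 143, 143, 137, 84, 85, 92, 95]
213 [94, 76, 79, 101, 114, 126, 127, 131, 136, 136, 135, 135, 138, 142, 139, 140, 139, 141, 143, 146, 143, 139, 137, 139, 141, 142, 143, 143, 145, 145, 134, 80, 89, 95, 98]
217 [134, 96, 103, 104, 126, 163, 149, 134, 134, 133, 134, 134, 138, 142, 143, 143, 144, 145, 142, 144, 141, 137, 140, 143, 140, 136, 139, 140, 140, 143, 142, 124, 91, 94, 98]
221 [166, 96, 102, 103, 125, 180, 184, 183, 185, 155, 102, 116, 129, 141, 138, 139, 140, 131, 128, 133, 136, 137, 142, 142, 134, 135, 143, 142, 141, 141, 142, 146, 152, 147, 130]
225 [170, 98, 100, 103, 116, 180, 182, 183, 122, 40, 55, 105, 114, 104, 108, 111, 112, 113, 113, 112, 111, 108
[... 1277 characters left out ...]
, 108, 111, 111, 113, 115, 115, 114, 112, 109, 102, 57, 22, 37, 88, 57, 22, 22, 46, 159, 142, 126]
261 [21, 26, 21, 20, 23, 19, 44, 84, 68, 38, 26, 23, 23, 25, 28, 44, 60, 73, 73, 66, 52, 43, 20, 26, 46, 87, 66, 25, 26, 24, 60, 169, 139, 128, 139]
265 [26, 25, 23, 22, 22, 24, 19, 19, 20, 42, 76, 79, 77, 61, 47, 47, 44, 43, 46, 54, 67, 83, 75, 61, 32, 21, 24, 23, 23, 72, 174, 135, 128, 133, 136]
269 [22, 24, 31, 31, 31, 30, 28, 26, 21, 24, 22, 20, 23, 19, 20, 26, 26, 23, 22, 21, 24, 25, 22, 26, 24, 24, 25, 22, 73, 171, 133, 127, 135, 138, 139]
273 [54, 53, 46, 47, 47, 51, 52, 59, 61, 56, 42, 26, 22, 23, 26, 23, 25, 25, 21, 23, 22, 23, 23, 24, 25, 26, 22, 76, 171, 134, 127, 130, 136, 140, 140]
```

Run:
```python
from h import *
from scipy.optimize import fsolve
a=np.linspace(0,2*np.pi,180)
def c(x,y,r,z): return np.array([proj("scene",(x+r*np.cos(q),y+r*np.sin(q),z)) for q in a])
def f(v):
    b=c(*v,.05,.055); return [b[:,1].max()-261.5,(c(*v,.05,.1)[:,0].max()+c(*v,.05,.1)[:,0].min())/2-325.7]
print("pot",fsolve(f,[.565,-.09]))
print("ring bottom exp",c(.559,-.088,.08,.055)[:,1].max(),"pot extents",c(.565,-.09,.05,.1)[:,0].min(),c(.565,-.09,.05,.1)[:,0].max())
go((.548,.36,.42),80)
```

```text
pot [ 0.57147222 -0.09016378]
ring bottom exp 267.5882273383009 pot extents 307.064484738733 340.50299717266944
t 14.58 tcp [ 0.5707 -0.2395  0.3629] yaw 89.9 gap 0.152 F [ 0.2  1.  -0.9]
  shift [ 2.33 59.91 -6.02] turn [-0.3  0.4  9.9]
```

By scene calibration the pot is at about (0.571,-0.090), roughly 12 mm from the circle's centre, so it is inside. Now to the crate.

Run:
```python
from h import *
go((.567,.12,.41),85);
```

```text
t 14.58 tcp [ 0.5707 -0.2395  0.3629] yaw 89.9 gap 0.152 F [ 0.2  1.  -0.9]
  shift [ 0.4  35.92 -4.89] turn [-0.3  0.4  4.9]
```

Call:
carry_out(
  targets=[
    [[0,2,-2,0,0,0,0.5],[0.4,36,-4.7,0,0,5,0.5],[0.4,36,-4.7,0,0,5,0.5],[0.4,36,-4.7,0,0,5,0.5],[0.4,36,-4.7,0,0,5,0.5],[0.4,36,-4.7,0,0,5,0.5],[0.4,36,-4.7,0,0,5,0.5],[0.4,36,-4.7,0,0,5,0.5],[0.4,36,-4.7,0,0,5,0.5],[0.4,36,-4.7,0,0,5,0.5],[0.4,36,-4.7,0,0,5,0.5],[0.4,36,-4.7,0,0,5,0.5]],
  ],
)

```text
t: 15.58
tcp_pos: [0.5648, 0.123, 0.404]
tool_rot: [0.043, 0.999, -0.0, -0.002]
force: [0.2, -1.7, -0.6]
finger_gap: 0.153
gripper_force: 58.8
```

Run:
```python
from h import *
go((.567,.48,.38),80,(-21.6,4,0));
```

```text
t 15.58 tcp [0.5648 0.123  0.404 ] yaw 85.1 gap 0.153 F [ 0.2 -1.7 -0.6]
  shift [ 2.84 35.59  2.37] turn [21.9  0.9  5.1]
```

Call:
carry_out(
  targets=[
    [[0.2,3,0.2,2,0,0.5,0.5],[2.8,35.6,2.4,21.9,0.9,5.1,0.5],[2.8,35.6,2.4,21.9,0.9,5.1,0.5],[2.8,35.6,2.4,21.9,0.9,5.1,0.5],[2.8,35.6,2.4,21.9,0.9,5.1,0.5],[2.8,35.6,2.4,21.9,0.9,5.1,0.5],[2.8,35.6,2.4,21.9,0.9,5.1,0.5],[2.8,35.6,2.4,21.9,0.9,5.1,0.5],[2.8,35.6,2.4,21.9,0.9,5.1,0.5],[2.8,35.6,2.4,21.9,0.9,5.1,0.5],[2.8,35.6,2.4,21.9,0.9,5.1,0.5],[2.8,35.6,2.4,21.9,0.9,5.1,0.5]],
  ],
)

```text
t: 16.58
tcp_pos: [0.5696, 0.4783, 0.3802]
tool_rot: [0.088, 0.978, -0.19, -0.018]
force: [0.2, -0.3, -0.7]
finger_gap: 0.158
gripper_force: 58.9
```

Run:
```python
from h import *
s=manip.sense();z=R.from_quat(s["tool_rot"]).apply([0,0,1]);tip=s["tcp_pos"]+.165*z
print("tip est",tip)
go((.567,.48,.245),80,(-21.6,4,0))
sc=cams.snapshot("scene");h=cv2.cvtColor(sc,cv2.COLOR_RGB2HSV);w=cv2.inRange(h,(7,90,50),(20,200,255));w[:60]=0;w[200:]=0;w[:,:320]=0;w[:,420:]=0
for k in cv2.findContours(w,0,2)[0]:
    if cv2.contourArea(k)>10: print(cv2.boundingRect(k))
print(proj("scene",tip))
# crate rim in scene: yellow mask extents
y=cv2.inRange(h,(22,150,80),(32,255,255));k=max(cv2.findContours(y,0,2)[0],key=cv2.contourArea)
p=k[:,0,:];print("L",p[p[:,0].argmin()],"R",p[p[:,0].argmax()],"T",p[p[:,1].argmin()])
c=np.array([.552,.385,.15]);a=np.array([.985,-.176,0]);b=np.array([.176,.985,0])
for i in(-1,1):
  for j in(-1,1): print(i,j,proj("scene",c+i*.11*a+j*.08*b).round())
```

```text
tip est [0.55823435 0.41743111 0.22723055]
t 16.58 tcp [0.5696 0.4783 0.3802] yaw 79.8 gap 0.158 F [ 0.2 -0.3 -0.7]
  shift [ 0.26  5.18 12.48] turn [-0.1 -0.  -0.3]
(327, 178, 17, 22)
(417, 96, 3, 9)
(407, 94, 9, 10)
(403, 93, 4, 9)
(379, 82, 17, 39)
(404, 60, 16, 33)
[383.70219672 121.9095501 ]
L [339 144] R [412 146] T [362 127]
-1 -1 [341. 144.]
-1 1 [364. 126.]
1 -1 [393. 164.]
1 1 [414. 144.]
```

Call:
carry_out(
  targets=[
    [[0,1,2.5,0,0,0,0.5],[0.1,2,5,0,0,0,0.5],[0.1,3,7.5,0,0,0,0.5],[0.1,4,10,0,0,0,0.5],[0.1,4.6,11.5,0,0,0,0.5],[0.1,5.1,12.7,0,0,0,0.5],[0.1,5.1,12.7,0,0,0,0.5],[0.1,5.1,12.7,0,0,0,0.5]],
  ],
)

```text
t: 17.3
tcp_pos: [0.5678, 0.4793, 0.2453]
tool_rot: [0.088, 0.978, -0.189, -0.017]
force: [-0.2, 0.2, 0.3]
finger_gap: 0.151
gripper_force: 59.0
```

Run:
```python
from h import *
s=manip.sense();z=R.from_quat(s["tool_rot"]).apply([0,0,1]);print("tip est",s["tcp_pos"]+.165*z,s["force"])
```

```text
tip est [0.55669973 0.41868771 0.09224913] [-0.224566    0.21187128  0.2682009 ]
```

Call:
carry_out(
  targets=[
    [[0,0.3,0.6,0,0,0,0.5],[0,0.3,0.6,0,0,0,0.5],[0,0.3,0.6,0,0,0,3],[0,0.3,0.6,0,0,0,5],[0,0.3,0.6,0,0,0,6],[0,0.3,0.6,0,0,0,6],[0,0.3,0.6,0,0,0,6],[0,0.3,-2,0,0,0,6],[0,0.3,-5,0,0,0,6],[0,0.3,-9,0,0,0,6],[0,0.3,-13,0,0,0,6],[0,0.3,-15,0,0,0,6]],
  ],
)

```text
t: 18.3
tcp_pos: [0.5775, 0.5402, 0.3887]
tool_rot: [0.087, 0.979, -0.186, -0.014]
force: [1.0, 0.0, 1.4]
finger_gap: 0.702
gripper_force: 0.0
```

Call:
carry_out(
  targets=[
    [[0,0,0,0,0,0,6],[0,0,0,0,0,0,6],[0,0,0,0,0,0,6],[0,0,0,0,0,0,6],[0,0,0,0,0,0,6],[0,0,0,0,0,0,6]],
  ],
)

```text
t: 18.8
tcp_pos: [0.5773, 0.5379, 0.3811]
tool_rot: [0.087, 0.978, -0.19, -0.018]
force: [0.2, 0.3, -0.5]
finger_gap: 0.701
gripper_force: 0.0
```

Run:
```python
from h import *
go((.5,.45,.4),80)
for n,(r0,r1,c0,c1) in(("scene",(60,200,325,425)),("top",(130,250,140,250))):
    im=cams.snapshot(n);cv2.imwrite(f"pics/f_{n}.png",im[:,:,::-1])
    h=cv2.cvtColor(im,cv2.COLOR_RGB2HSV);w=cv2.inRange(h,(7,80,50),(20,205,255));m=np.zeros_like(w);m[r0:r1,c0:c1]=w[r0:r1,c0:c1]
    for k in cv2.findContours(m,0,2)[0]:
        if cv2.contourArea(k)>12: print(n,cv2.contourArea(k),cv2.boundingRect(k),cv2.minAreaRect(k))
print("floor centre",proj("scene",(.552,.385,.08)).round(),proj("top",(.552,.385,.08)).round(),"tip exp",proj("scene",(.556,.419,.085)).round())
```

```text
t 18.8 tcp [0.5773 0.5379 0.3811] yaw 79.9 gap 0.701 F [ 0.2  0.3 -0.5]
  shift [ 6.07 -9.99  2.03] turn [-22.1  -0.2  -0.1]
scene 297.5 (327, 178, 17, 22) ((335.0, 188.5), (21.0, 16.0), 90.0)
scene 253.5 (376, 103, 20, 52) ((385.7353210449219, 128.05882263183594), (9.701424598693848, 52.14515686035156), 14.03624439239502)
scene 134.0 (403, 93, 22, 13) ((413.8269348144531, 98.86538696289062), (22.35723876953125, 8.825225830078125), 11.309932708740234)
scene 484.0 (404, 60, 21, 34) ((414.0, 76.5), (33.0, 20.0), 90.0)
top 307.5 (140, 170, 47, 27) ((163.20382690429688, 180.7930145263672), (51.07756423950195, 12.849198341369629), 28.610458374023438)
floor centre [376. 159.] [199. 191.] tip exp [380. 154.]
```

Run:
```python
from h import *
a=cv2.imread("pics/f_scene.png");s=cams.snapshot("scene")[:,:,::-1];d=lambda p,q,r:cv2.absdiff(p,q)[r[0]:r[1],r[2]:r[3]].mean().round(2)
z=cv2.imread("pics/scene0.png");p5=cv2.imread("pics/p5.png")
print("spoon still",d(a,s,(100,160,370,400)),"cup vs start (below rim)",d(z,s,(200,222,350,376)),"pot vs after push",d(p5,s,(222,265,310,345)),"jar",d(z,s,(175,210,322,346)),"bottle",d(z,s,(290,355,210,250)),"tin/bowl/saucer",d(z,s,(215,320,360,432)))
t=cams.snapshot("top")[:,:,::-1];g=cv2.cvtColor(t,cv2.COLOR_BGR2GRAY)
m=cv2.inRange(g,75,255);m[:162]=0;m[211:]=0;m[:,:322]=0;m[:,:]=cv2.morphologyEx(m,cv2.MORPH_OPEN,np.ones((5,5)));m[:,372:]=0
for k in cv2.findContours(m,0,2)[0]:
    if cv2.contourArea(k)>200: b=cv2.boundingRect(k);print(b,cv2.fitEllipse(k))
print("pot rim exp",proj("top",(.571,-.09,.13)))
```

```text
spoon still 1.0 cup vs start (below rim) 1.37 pot vs after push 4.76 jar 1.16 bottle 1.08 tin/bowl/saucer 1.01
(332, 169, 33, 26) ((347.4920959472656, 181.33676147460938), (25.092872619628906, 35.24789047241211), 78.2935791015625)
pot rim exp [347.87640814 178.89887902]
```

Run:
```python
from h import *
from station import sign_off
s=cv2.cvtColor(cams.snapshot("scene"),cv2.COLOR_RGB2GRAY)
c=s[250:270,326].tolist();r=s[249,300:350].tolist();print(c,r)
bot=250+next(i for i,v in enumerate(c) if v<70);cols=[300+i for i,v in enumerate(r) if v>70];print(bot,cols[0],cols[-1])
if 258<=bot<=265: print(sign_off())
```

```text
[108, 109, 107, 109, 110, 111, 110, 110, 109, 107, 96, 68, 35, 22, 20, 44, 77, 81, 45, 22] [23, 21, 23, 21, 22, 22, 20, 25, 24, 44, 73, 86, 89, 94, 95, 98, 99, 102, 104, 106, 106, 108, 108, 108, 108, 107, 110, 111, 110, 109, 110, 108, 108, 106, 105, 104, 102, 100, 100, 103, 108, 105, 80, 40, 22, 21, 33, 68, 90, 54]
261 310 348
the job is handed in; nothing more can be done
None
```

The job is handed in, but `sign_off()` returned no verdict. By my measurements the hob is off, the pot is about 12 mm from the resting circle's centre (30 mm allowed), the spoon rests blade down in the upper crate, and the cup and the bystanders I compared (jar, bottle, tin, bowl, saucer) look unmoved; I did not re-check the mug.

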